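# Tip the carving cradle to its marked notch and pin it

### The job

Swing the carving cradle so that the mould blank is tipped 30 degrees towards you and the yellow-marked notch of the index plate stands under the lock pin, then push the lock pin fully home in that notch and let go. Do not touch the half-carved blank, and leave the tools and other things on the bench where they lie.

Things in the scene. Friction and masses are not known exactly. Their poses are not given: they have to be found in the camera images.
- stand: Green tilting stand, bolted down. Origin: centre of the underside of its 240 x 270 x 12 mm base plate, on the bench; x to its back, y to its left, z up; its front (-x) faces the robot within 0.35 rad. Cheeks at y = +/-81 mm (14 mm thick, 70 to 96 wide in x, 165 high). Above the right cheek (-y) a bracket 36 mm wide carries the pin's guide block, 36 x 50 mm, y -74 to -124, top at z = 258 mm.
- trunnion (a point): Point on the trunnion axis midway between the cheeks, 130 mm above the stand's origin, axes as the stand's. The axis runs along the stand's y.
- cradle (a joint): Tilt of the aluminium cradle (210 x 134 mm) in rad: 0 = blank level, positive = front edge (robot's side) down, its face leaning to the robot; +0.5236 = 30 degrees towards the robot, the tilt wanted; stops at -0.65 and +0.75. The bearings are stiff: it stays where it is left, and takes about 3 to 7 N at the ball handle to move.
- ball (a point): Centre of the black ball handle, 36 mm across, on a 12 mm steel lever that turns with the cradle outside the left cheek; free air round it. In the stand's frame: y = +110 mm, 130 mm from the trunnion axis; the lever points to the front, 60 degrees above horizontal when the cradle is level, 30 degrees above it at the wanted tilt (ball then 195 mm above the bench).
- marked_notch (a point): Mouth of the notch with yellow paint on both sides, in the rim of the steel index plate: a fan of 92 mm radius, 14 thick, on the axle outside the right cheek (stand's y = -102 mm), turning with the cradle. Three square notches 13 mm wide, 24 deep, 30 degrees apart: away, level, and (yellow) towards the robot. At cradle +0.5236 the yellow one is straight up, under the lock pin.
- lock_pin (a joint): Push-down of the vertical lock pin, in m: 0 = raised, nose 4 mm clear of the plate's rim; 0.022 = home, knob down on the guide block, pin 18 mm deep in a notch. Steel, 10 mm thick, round nose, at stand's x = 0, y = -102 mm. Enters if the notch is within 0.03 rad (play when in 0.02 rad), else stops on the rim near 0.004. Friction of 3 N holds it where left; push down with 6 to 20 N.
- knob_top (a point): Centre of the flat top of the lock pin's knob: black with an orange band, 36 mm across, 22 mm high; its top is 302.5 mm above the bench when raised, 280.5 mm when home.
- blank_face (a point): Half-carved light wood mould blank, 180 x 110 x 32 mm with a round fluted hollow, held in the cradle, its middle on the trunnion axis. The point is the centre of its upper face, z out of the face. Not to be touched.
- gouge_a: loose carving gouge, amber handle, 200 mm long and 28 mm high, lying along its x, blade to +x; origin on the bench below its middle. To be left where it lies.
- gouge_b: loose carving gouge, dark handle, 200 mm long and 28 mm high, lying along its x, blade to +x; origin on the bench below its middle. To be left where it lies.
- chisel: loose carving chisel with a 30 mm wide blade, light brown handle, 200 mm long and 28 mm high, lying along its x, blade to +x; origin on the bench below its middle. To be left where it lies.
- mallet: loose wooden mallet lying on the bench, 62 mm high, head 75 x 125 mm at +x, 190 mm handle along -x; origin on the bench below it. To be left alone.
- paddle_mould: loose finished mould of darker wood, 120 x 95 x 30 mm with a handle to -x, 85 mm long; origin on the bench below the middle of its hollow. To be left alone.
- hone: loose grey hone stone on a dark wood base, 200 x 75 x 32 mm; origin below its middle. To be left alone.
- wax_tin: loose tin standing on the bench, 68 mm in diameter, 60 mm high; origin below its middle. To be left alone.
- brush: loose dusting brush lying on the bench along its x; origin below its middle. To be left alone.

How it is judged:
At the end, for the whole second after the job is handed in: The cradle stands still, tipped 30 degrees towards the robot (0.5236 rad, within 0.04), and the lock pin is home in the marked notch (pushed down more than 19 of its 22 mm) (value of joint cradle between 0.4836 and 0.5636 rad and value of joint lock_pin above 0.019 m and velocity of joint cradle between -0.02 and 0.02 rad/s); the robot touches nothing.
It fails at once if the half-carved blank is touched (contact force between blank and anything else above 0.5 N).
It fails at once if a loose tool or other thing on the bench is moved more than 25 mm (distance of any of gouge_a, gouge_b, chisel, mallet, paddle_mould, hone, wax_tin, brush from where it was at the start of the episode above 0.025 m).
It also fails if it takes over 45 s, if anything falls off the work surface, if the arm or the gripper's body presses on something with over 40 N, if the wrist force passes 120 N, or if a joint passes its speed limit or range.

### The arm

A 7-joint arm with a two-finger parallel gripper is mounted at the origin on the work surface. World frame = base frame: x ahead of the robot, y to its left, z up, the work surface at z = 0. Lengths are in m, angles in rad, forces in N, time in s.
With the tool pointing down it reaches from about 0.4 to 0.85 m from the base axis. Payload 4.5 kg.
Tool frame: the origin (TCP) lies on the centre line of the jaws, within the pads' length; the fingertips stand 17 mm ahead of it and the grasp point (between the pads) lies 2 mm behind it (r.tip_reach is the distance from the TCP to the fingertips, in m); z points along the fingers, y is the line along which they close (so a half turn about z gives the same grasp; the last joint's range is limited). The gripper opens to 88 mm and grips with 3 to 60 N. Pads are 18 mm wide; open, the fingers measure 123 mm over their backs; the gripper's body (75 mm by 187 mm) begins 45 mm behind the grasp point.
Start: joints at [1.265, 0.689, -0.195, 1.565, 0.157, 0.902, -0.215], TCP at [0.208, -0.589, 0.256] pointing down, gripper open.
Joint ranges: [-3.01, 3.01], [-0.46, 2.08], [-1.47, 1.51], [0.13, 2.56], [-1, 4.14], [0.04, 2.09], [-2.66, 2.66]. Speed limits (rad/s): [2.57, 2.57, 3.14, 3.14, 3.14, 3.14, 3.14].

### API

Orientations are given as a unit quaternion [x, y, z, w].
In Python, from plant import r gives the robot as it stands.
- The arm moves only by the tool step_arm, never from a script. Its argument "steps" is a list of rows, each a list of 7 numbers: the shift along the tool's x, y, z in cm, then the turn, a rotation vector about the tool's x, y, z in degrees, then the gripper's target within -1 to 1 (shut at 1, half-way at 0, fully open at -1). A call has 1 to 8 rows; each row shifts and turns the commanded pose from where the row before left it, along the tool's axes as they then stand; what a row does not reach is not made up. A row lasts 1/8 s, in which the tool goes at most 62.5 mm and 10.7 degrees, less where a joint would pass 70% of its speed; a pose out of reach is approached as far as the arm can. A call with a gripper value outside its range is refused whole. The fingers move at their own pace and stop on an object; "force" is the grip in N (left out, the last holds). Time passes only in rows, so rows that do not move let the fingers close. It gives the time, the measured TCP pose, the force, the opening and the grip force at its end, in the units of the state.
- r.get_state(): the state, without advancing time (a new reading comes with each control period).
- r.snapshot(name): name is "scene" or "side" or "wrist"; returns a dict with "pixels" (400x640x3 uint8, red, green, blue), "fx", "fy", "cx", "cy" (pixels), "cam_to_world" (4x4, takes a point from camera to world coordinates). Camera axes: x right, y down, z forward; pixel columns grow to the right and rows downward; lengths in m; the calibration is good to about 2 mm. A picture is of the moment at which its call begins. There is no depth.
- r.finish_job(): hands the job in; it is judged then, once.
The state is a dict: "clock": time; "q": joint angles; "qd": joint speeds; "joint_torque": joint torques, N m; "tool_pos": TCP position; "eef_rot": TCP orientation; "contact_force": force on the tool from outside, world axes, zero at the start; "moment": the same for the moment, N m; "opening": opening from 0.0 (shut) to 1.0 (fully open); "finger_force": force on a finger pad.
Only numpy, scipy, OpenCV 4.12 (cv2) and the standard library are available. Lean on these libraries where they do the work, as an engineer would, in place of code of your own. Each camera call takes 0.05 s, during which the arm holds its last target. There are 200 camera calls.

## Working session

There is one attempt and no reset: what is moved stays moved. The work goes in short steps, Python scripts to look and compute and a tool call to move; the robot and the scene stay as the last step left them, time stands still between calls to the robot, and variables do not carry over. Pictures are saved under pics/ and viewed, at most 10 in all, crops included, and the job is handed in when it is done.

Besides the shell and the picture viewer there is one more tool, called after "Emit:" as name(argument=value, ...), one argument or row to a line, values as JSON. step_arm: Moves the arm, as the interface text tells. Its arguments: {"type":"object","properties":{"steps":{"type":"array","items":{"type":"array","items":{"type":"number"}}},"force":{"type":"number"}},"required":["steps"]}

```bash
mkdir -p pics
python3 - <<'E'
from plant import r
import cv2,numpy as np
for n in("scene","side"):
    s=r.snapshot(n);cv2.imwrite(f"pics/{n}0.png",s["pixels"][:,:,::-1]);print(n,s["fx"],s["cx"],s["cy"],np.round(s["cam_to_world"],3).tolist())
print(r.get_state())
E
```

```text
scene 511.4054668218301 319.3215465544515 196.30738576684294 [[-0.452, 0.67, -0.588, 1.403], [0.892, 0.351, -0.286, 0.457], [0.014, -0.654, -0.756, 1.362], [0.0, 0.0, 0.0, 1.0]]
side 479.5657400409514 322.1512778198496 202.23676857665774 [[-0.97, -0.173, 0.173, 0.29], [-0.245, 0.7, -0.671, 0.937], [-0.005, -0.693, -0.721, 1.174], [0.0, 0.0, 0.0, 1.0]]
{'clock': 0.1, 'q': array([ 1.26478348,  0.68989808, -0.19450367,  1.5662329 ,  0.15731806,
        0.90249364, -0.21512849]), 'qd': array([ 0.00051739, -0.00232327, -0.00074503, -0.00190731, -0.00199509,
        0.00116244, -0.00138336]), 'joint_torque': array([-4.12919311e-03, -5.28508186e+01, -1.27130728e+00, -1.53838974e+01,
       -5.24882425e-02,  2.02237708e-03,  6.14128157e-05]), 'tool_pos': array([ 0.2080896 , -0.58877453,  0.25499296]), 'eef_rot': array([ 9.85596417e-01,  1.69112476e-01, -2.08794280e-04, -7.93264507e-04]), 'contact_force': array([-0.67886237,  0.58869014, -0.15905321]), 'moment': array([-0.03450208, -0.02510555,  0.01404563]), 'finger_force': 0.0, 'opening': 0.999266341825291}
```

View pics/scene0.png

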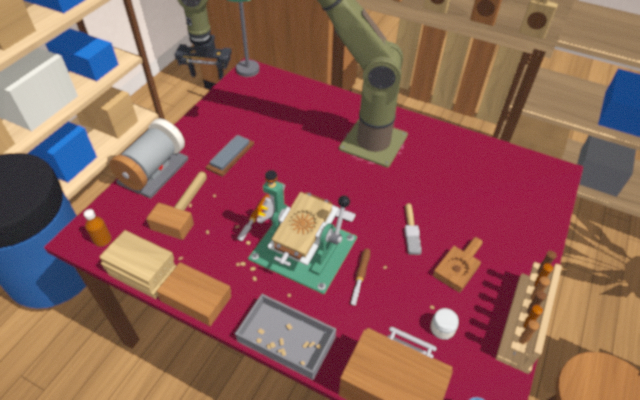

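View pics/side0.png

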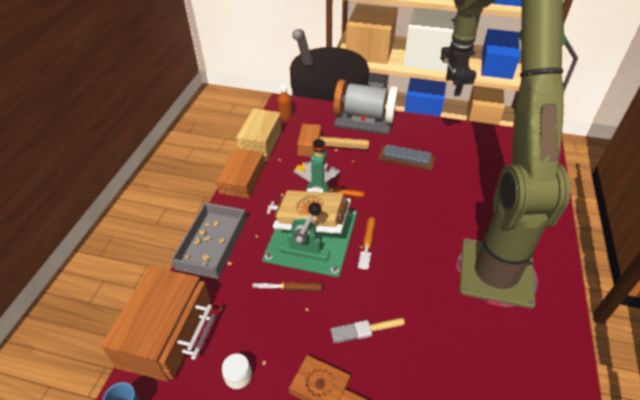

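The scene view has the stand at about (305,245), the knob at (271,178) and the ball at (343,202). The side view has the knob at (319,146) and the ball at (314,210). I'll triangulate both.

```bash
cat > h.py <<'E'
import numpy as np,cv2
def ray(s,p):
    T=np.array(s["cam_to_world"]);d=T[:3,:3]@[(p[0]-s["cx"])/s["fx"],(p[1]-s["cy"])/s["fy"],1]
    return T[:3,3],d/np.linalg.norm(d)
def plane(s,p,z):
    o,d=ray(s,p);return o+d*(z-o[2])/d[2]
def tri(*rs):
    A=sum(np.eye(3)-np.outer(d,d) for o,d in rs);b=sum((np.eye(3)-np.outer(d,d))@o for o,d in rs)
    X=np.linalg.solve(A,b);return X,[np.linalg.norm(np.cross(X-o,d)) for o,d in rs]
def blobs(mask,box,amin=8):
    x0,y0,x1,y1=box;m=np.zeros_like(mask);m[y0:y1,x0:x1]=mask[y0:y1,x0:x1]
    n,_,st,c=cv2.connectedComponentsWithStats(m)
    return [(np.round(c[i],1).tolist(),st[i].tolist()) for i in range(1,n) if st[i,4]>=amin]
def dark(im,t=60): return (im.max(2)<t).astype(np.uint8)
def green(im):
    h=cv2.cvtColor(im,cv2.COLOR_RGB2HSV);return cv2.inRange(h,(60,90,40),(90,255,255))//255
E
python3 - <<'E'
from plant import r
from h import *
S={n:r.snapshot(n) for n in("scene","side")}
for n,bk,bb in(("scene",(255,165,290,200),(330,190,355,215)),("side",(305,132,332,160),(303,200,325,220))):
    im=S[n]["pixels"];print(n,"knob",blobs(dark(im),bk),"ball",blobs(dark(im),bb))
    g=green(im);b=(230,200,370,300) if n=="scene" else (250,180,370,285)
    x0,y0,x1,y1=b;m=np.zeros_like(g);m[y0:y1,x0:x1]=g[y0:y1,x0:x1]
    c=np.vstack(cv2.findContours(m,0,2)[0]);c=cv2.convexHull(c)
    ap=cv2.approxPolyDP(c,4,True)[:,0];print(ap.tolist());print([np.round(plane(S[n],p,.012),3).tolist() for p in ap])
pk=dict(scene=(271,176),side=(319,146));pb=dict(scene=(343,202),side=(314.5,210))
for p in(pk,pb): print(tri(*[ray(S[n],p[n]) for n in S]))
a=cv2.resize(S["scene"]["pixels"][160:300,230:370],None,fx=4,fy=4,interpolation=2);b=cv2.resize(S["side"]["pixels"][130:280,250:370],(448,560),interpolation=2)
cv2.imwrite("pics/c1.png",cv2.resize(np.hstack([a,b]),(800,444))[:,:,::-1])
E
```

```text
scene knob [([270.3, 175.0], [266, 172, 10, 7, 53])] ball [([342.3, 201.5], [339, 197, 9, 9, 49])]
[[351, 242], [323, 291], [250, 258], [275, 200], [331, 225]]
[[0.48, 0.126, 0.012], [0.683, 0.127, 0.012], [0.683, -0.131, 0.012], [0.439, -0.182, 0.012], [0.447, 0.038, 0.012]]
side knob [([318.3, 143.3], [314, 140, 10, 7, 53])] ball [([314.6, 208.8], [310, 204, 10, 11, 91])]
[[354, 215], [337, 275], [264, 260], [275, 231], [313, 180], [322, 180]]
[[0.454, -0.113, 0.012], [0.454, 0.132, 0.012], [0.68, 0.132, 0.012], [0.684, 0.015, 0.012], [0.627, -0.242, 0.012], [0.596, -0.249, 0.012]]
(array([ 0.56570889, -0.10430906,  0.28973414]), [np.float64(0.0019094432709901284), np.float64(0.001909443270990015)])
(array([0.52465633, 0.10621787, 0.24788021]), [np.float64(0.0011546363157238094), np.float64(0.0011546363157235592)])
```

View pics/c1.png

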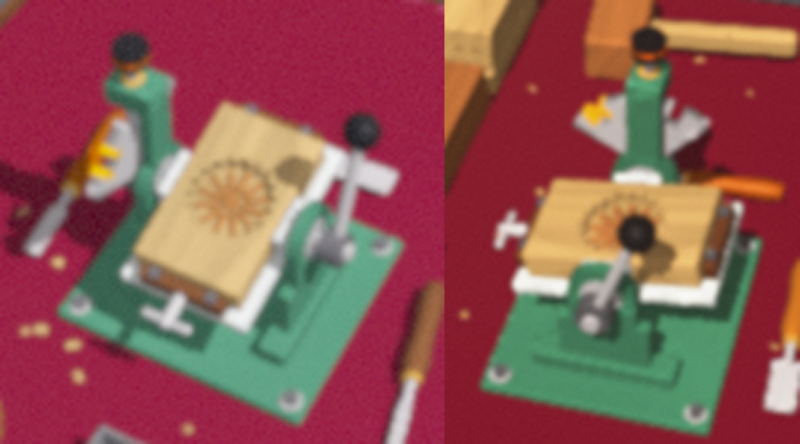

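The triangulated knob (0.566,-0.104) and ball (0.525,0.106,0.25) fit the base plate centred near (0.567,0) with yaw about 0. The cradle is tilted slightly away now. I'll raise the arm, square the jaws and go above the ball.

Emit:
step_arm(
  steps=[
    [0, 0, -5.5, 0, 0, 6.5, -0.4],
    [0, 0, -5.5, 0, 0, 6.5, -0.4],
    [0, 0, -5.5, 0, 0, 6.5, -0.4],
    [2.4, -5.4, 0, 0, 0, 0, -0.4],
    [2.4, -5.4, 0, 0, 0, 0, -0.4],
    [2.4, -5.4, 0, 0, 0, 0, -0.4],
    [2.4, -5.4, 0, 0, 0, 0, -0.4],
    [2.4, -5.4, 0, 0, 0, 0, -0.4],
  ],
)

```text
clock: 1.2
tool_pos: [0.3289, -0.3174, 0.4207]
eef_rot: [1.0, -0.0, 0.0, 0.0]
contact_force: [0.7, -0.3, 0.8]
opening: 0.697
finger_force: 0.0
```

Emit:
step_arm(
  steps=[
    [2.4, -5.4, 0, 0, 0, 0, -0.4],
    [2.4, -5.4, 0, 0, 0, 0, -0.4],
    [2.4, -5.4, 0, 0, 0, 0, -0.4],
    [2.4, -5.4, 0, 0, 0, 0, -0.4],
    [2.4, -5.4, 0, 0, 0, 0, -0.4],
    [2.4, -5.4, 0, 0, 0, 0, -0.4],
    [0, 0, 0, 0, 0, 0, -0.4],
    [0, 0, 0, 0, 0, 0, -0.4],
  ],
)

```text
clock: 2.2
tool_pos: [0.4722, 0.0038, 0.4204]
eef_rot: [1.0, -0.0, -0.001, 0.001]
contact_force: [0.5, -0.1, -0.6]
opening: 0.7
finger_force: 0.0
```

Run:
```python
from plant import r
from h import *
s=r.snapshot("wrist");cv2.imwrite("pics/w1.png",s["pixels"][:,:,::-1])
st=r.get_state();print(st["clock"],st["tool_pos"],st["eef_rot"],st["q"].round(2));print(s["fx"],np.round(s["cam_to_world"],3).tolist())
```

```text
2.25 [0.47213949 0.00307133 0.42047641] [ 9.99998842e-01 -1.32239780e-03 -4.43816221e-04  6.09119687e-04] [ 0.15  0.31 -0.35  1.74  0.12  1.12 -1.82]
353.7963025115692 [[-0.0, -0.963, -0.268, 0.541], [-1.0, 0.001, -0.002, 0.003], [0.002, 0.268, -0.963, 0.55], [0.0, 0.0, 0.0, 1.0]]
```

View pics/w1.png

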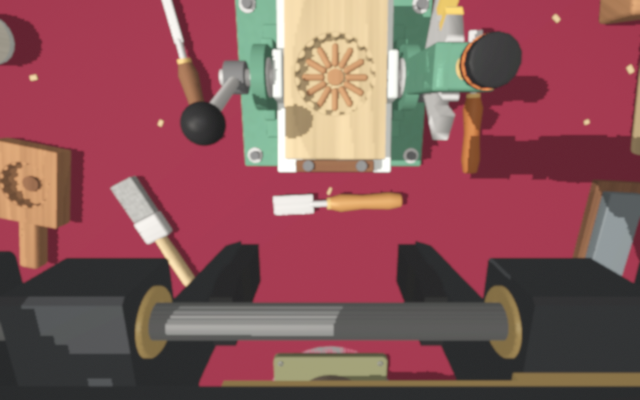

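From above, the ball is at about (203,123), the knob top at (494,60), the yellow paint at the rear (450,8), and the stand is nearly square to the robot. I'll combine these rays with the other views.

Run:
```python
from plant import r
from h import *
S={n:r.snapshot(n) for n in("scene","side","wrist")}
im=S["wrist"]["pixels"]
for box in((170,90,235,155),(455,20,530,105)):
    x0,y0,x1,y1=box;m=np.zeros((400,640),np.uint8);m[y0:y1,x0:x1]=dark(im,70)[y0:y1,x0:x1]
    c=max(cv2.findContours(m,0,2)[0],key=cv2.contourArea);print(cv2.minEnclosingCircle(c),cv2.fitEllipse(c))
    p=cv2.minEnclosingCircle(c)[0]
    if x0<200: print("ball",tri(ray(S["scene"],(342.6,201.3)),ray(S["side"],(314.6,209.3)),ray(S["wrist"],p)))
print("knob",plane(S["wrist"],(496,59),.3025))
T=np.array(S["wrist"]["cam_to_world"])
g=green(im);
for px in [(255,156),(411,156),(246,4),(422,4)]: print("screw",px,plane(S["wrist"],px,.014).round(4))
```

```text
((202.14706420898438, 123.44117736816406), 22.418149948120117) ((201.62551879882812, 123.44306945800781), (40.062076568603516, 43.62269592285156), 129.14353942871094)
ball (array([0.52499967, 0.10542643, 0.25030781]), [np.float64(0.0016851716515738863), np.float64(0.001397759022031783), np.float64(0.0006592469134281118)])
((490.07318115234375, 58.92683029174805), 29.308977127075195) ((490.74078369140625, 59.55702209472656), (49.824302673339844, 57.62346649169922), 40.56087875366211)
knob [ 0.56876103 -0.10799816  0.3025    ]
screw (255, 156) [0.465  0.1121 0.014 ]
screw (411, 156) [ 0.4643 -0.1245  0.014 ]
screw (246, 4) [0.672  0.1123 0.014 ]
screw (422, 4) [ 0.6714 -0.1271  0.014 ]
```

Origin comes out near (0.568,-0.006), yaw 0, and the ball near (0.525,0.1045,0.251), which is cradle about -10°. I'll go down and grip the ball.

Emit:
step_arm(
  steps=[
    [2.6, -5.0, 0, 0, 0, 0, -0.4],
    [2.6, -5.1, 0, 0, 0, 0, -0.4],
    [0, 0, 5, 0, 0, 0, -0.4],
    [0, 0, 5, 0, 0, 0, -0.4],
    [0, 0, 4, 0, 0, 0, -0.4],
    [0, 0, 3.0, 0, 0, 0, -0.4],
    [0, 0, 0, 0, 0, 0, -0.4],
  ],
)

```text
clock: 3.28
tool_pos: [0.5234, 0.104, 0.2491]
eef_rot: [1.0, -0.001, -0.002, 0.001]
contact_force: [0.9, -0.9, -0.5]
opening: 0.7
finger_force: 0.0
```

Emit:
step_arm(
  steps=[
    [0, 0, 0, 0, 0, 0, 0.5],
    [0, 0, 0, 0, 0, 0, 0.5],
    [0, 0, 0, 0, 0, 0, 0.5],
    [0, 0, 0, 0, 0, 0, 0.5],
  ],
  force=25,
)

```text
clock: 3.78
tool_pos: [0.5254, 0.1061, 0.2518]
eef_rot: [1.0, -0.0, 0.001, -0.0]
contact_force: [-0.4, 0.5, 5.1]
opening: 0.389
finger_force: 24.9
```

Emit:
step_arm(
  steps=[
    [-0.5, 0, 0.2, 0, 0, 0, 0.5],
    [-0.54, 0, 0.24, 0, 0, 0, 0.5],
    [-0.5, 0, 0.25, 0, 0, 0, 0.5],
    [-0.5, 0, 0.27, 0, 0, 0, 0.5],
    [-0.5, 0, 0.3, 0, 0, 0, 0.5],
    [-0.46, 0, 0.31, 0, 0, 0, 0.5],
    [0, 0, 0, 0, 0, 0, 0.5],
  ],
)

```text
clock: 4.65
tool_pos: [0.4957, 0.1063, 0.2359]
eef_rot: [1.0, -0.0, 0.001, -0.001]
contact_force: [0.8, 1.0, 5.7]
opening: 0.386
finger_force: 24.9
```

Emit:
step_arm(
  steps=[
    [-0.45, 0, 0.34, 0, 0, 0, 0.5],
    [-0.45, 0, 0.35, 0, 0, 0, 0.5],
    [-0.42, 0, 0.38, 0, 0, 0, 0.5],
    [-0.41, 0, 0.39, 0, 0, 0, 0.5],
    [-0.39, 0, 0.41, 0, 0, 0, 0.5],
    [-0.38, 0, 0.42, 0, 0, 0, 0.5],
    [-0.35, 0, 0.44, 0, 0, 0, 0.5],
    [0, 0, 0, 0, 0, 0, 0.5],
  ],
)

```text
clock: 5.65
tool_pos: [0.4668, 0.1063, 0.2073]
eef_rot: [1.0, 0.0, 0.001, -0.001]
contact_force: [4.7, 3.6, -1.6]
opening: 0.383
finger_force: 25.0
```

Run:
```python
from plant import r
from h import *
S={n:r.snapshot(n) for n in("scene","side","wrist")}
ims=[S["side"]["pixels"][130:250,240:360],S["scene"]["pixels"][160:280,230:350],S["wrist"]["pixels"][:240,320:560]]
cv2.imwrite("pics/c2.png",np.hstack([cv2.resize(i,(266,266),interpolation=2) if k<2 else cv2.resize(i,(266,266)) for k,i in enumerate(ims)])[:,:,::-1])
cv2.imwrite("pics/w2.png",S["wrist"]["pixels"][:,:,::-1])
```

```text
(no output)
```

View pics/c2.png

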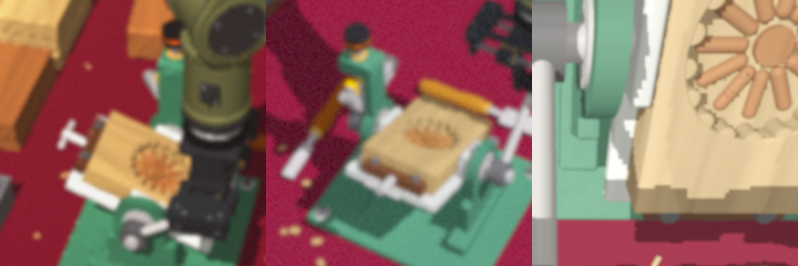

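The side and scene views show the cradle tipping towards the robot with the yellow notch nearing the pin. The chord of the motion gives the lever at about 36°, so about 6.4° remains.

Emit:
step_arm(
  steps=[
    [-0.3, 0, 0.4, 0, 0, 0, 0.5],
    [-0.27, 0, 0.4, 0, 0, 0, 0.5],
    [-0.24, 0, 0.4, 0, 0, 0, 0.5],
    [0, 0, 0, 0, 0, 0, 0.5],
    [0, 0, 0, 0, 0, 0, 0.5],
  ],
)

```text
clock: 6.42
tool_pos: [0.4586, 0.1063, 0.1952]
eef_rot: [1.0, -0.0, 0.001, -0.001]
contact_force: [5.2, 3.6, -3.1]
opening: 0.385
finger_force: 25.1
```

Run:
```python
from plant import r
from h import *
S={n:r.snapshot(n) for n in("scene","side")}
st=r.get_state();print(st["tool_pos"],st["contact_force"])
ims=[S["side"]["pixels"][120:230,250:360],S["scene"]["pixels"][160:240,240:320]]
cv2.imwrite("pics/c3.png",np.hstack([cv2.resize(i,(400,400),interpolation=2) for i in ims])[:,:,::-1])
```

```text
[0.45861751 0.10634761 0.19514061] [ 5.23714268  4.48718946 -1.99361998]
```

View pics/c3.png

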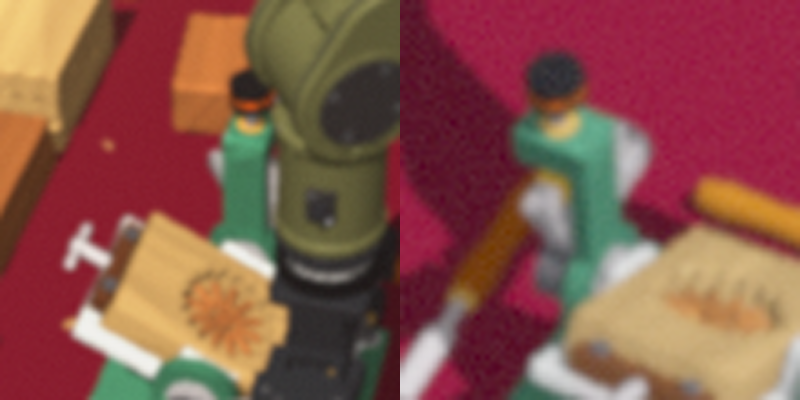

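The plate's notch is now under the guide, hidden behind the bracket. I'll release, rise and measure the ball.

Emit:
step_arm(
  steps=[
    [0, 0, 0, 0, 0, 0, -0.4],
    [0, 0, 0, 0, 0, 0, -0.4],
    [0, 0, -5, 0, 0, 0, -0.4],
    [0, 0, -5, 0, 0, 0, -0.4],
    [0, 0, -5, 0, 0, 0, -0.4],
    [-2, 5, -5, 0, 0, 0, -0.4],
    [-2, 5, 0, 0, 0, 0, -0.4],
    [0, 0, 0, 0, 0, 0, -0.4],
  ],
)

```text
clock: 7.52
tool_pos: [0.4183, 0.0085, 0.3878]
eef_rot: [1.0, -0.004, -0.002, 0.002]
contact_force: [0.7, 1.4, 0.1]
opening: 0.699
finger_force: 0.0
```

Run:
```python
from plant import r
from h import *
S={n:r.snapshot(n) for n in("scene","side","wrist")}
print(r.get_state()["tool_pos"])
print({n:S[n]["cam_to_world"][0][3] for n in S})
w=S["wrist"]["pixels"]; print("wrist",blobs(dark(w,70),(60,0,320,240),300))
T=np.array(S["wrist"]["cam_to_world"])
for n in S:
    Ti=np.linalg.inv(np.array(S[n]["cam_to_world"]))
    p=Ti@[.4554,.1045,.195,1];u=p[:2]/p[2]*S[n]["fx"]+[S[n]["cx"],S[n]["cy"]];print(n,"predicted",u.round(1))
    x,y=u.astype(int); print(blobs(dark(S[n]["pixels"],70),(max(x-40,0) if n=="wrist" else x-12,max(y-40 if n=="wrist" else y-12,0),x+40 if n=="wrist" else x+12,y+40 if n=="wrist" else y+12)))
cv2.imwrite("pics/w3.png",w[:,:,::-1])
```

```text
[0.42047588 0.01350501 0.38778599]
{'scene': np.float64(1.402620049092476), 'side': np.float64(0.28987219140042925), 'wrist': np.float64(0.4889015014189708)}
wrist [([224.1, 138.9], [204, 121, 38, 37, 977])]
scene predicted [351.6 197.9]
[([352.0, 197.8], [348, 194, 9, 9, 61])]
side predicted [340.1 227.1]
[([339.2, 227.8], [334, 220, 11, 18, 134]), ([350.1, 236.4], [349, 234, 3, 5, 12])]
wrist predicted [225. 142.]
[([224.1, 138.9], [204, 121, 38, 37, 977])]
```

View pics/w3.png

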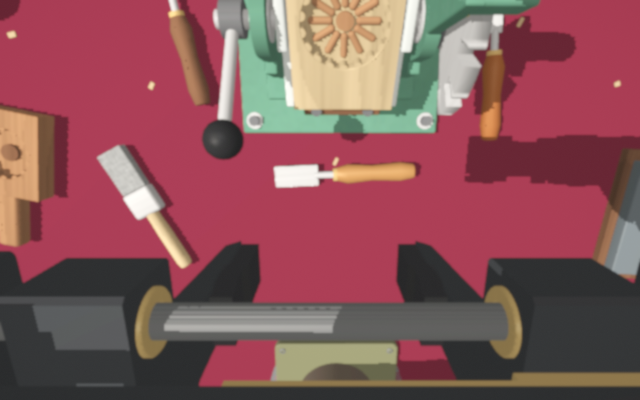

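The ball (224,139 in the wrist view) is within 2 mm of where it should be at 30° in the scene and wrist views. Next I'll shut the gripper and go above the knob at (0.568,-0.108).

Emit:
step_arm(
  steps=[
    [5, 4.0, 0, 0, 0, 0, 1],
    [5, 4.0, 0, 0, 0, 0, 1],
    [4.8, 4.1, 0, 0, 0, 0, 1],
    [0, 0, 3, 0, 0, 0, 1],
    [0, 0, 3, 0, 0, 0, 1],
    [0, 0, 0, 0, 0, 0, 1],
  ],
)

```text
clock: 8.43
tool_pos: [0.5649, -0.104, 0.3255]
eef_rot: [1.0, 0.001, -0.003, -0.001]
contact_force: [-0.0, -0.1, 0.6]
opening: 0.043
finger_force: 0.0
```

Emit:
step_arm(
  steps=[
    [0, 0, 0.5, 0, 0, 0, 1],
    [0, 0, 0.4, 0, 0, 0, 1],
    [0, 0, 0.3, 0, 0, 0, 1],
    [0, 0, 0, 0, 0, 0, 1],
  ],
)

```text
clock: 8.93
tool_pos: [0.5665, -0.1055, 0.3167]
eef_rot: [1.0, -0.0, 0.001, -0.0]
contact_force: [0.5, 0.4, 0.5]
opening: 0.004
finger_force: 0.5
```

Emit:
step_arm(
  steps=[
    [0, 0, 0.3, 0, 0, 0, 1],
    [0, 0, 0.3, 0, 0, 0, 1],
    [0, 0, 0.2, 0, 0, 0, 1],
    [0, 0, 0, 0, 0, 0, 1],
  ],
)

```text
clock: 9.43
tool_pos: [0.5662, -0.1057, 0.3081]
eef_rot: [1.0, -0.0, 0.0, 0.0]
contact_force: [0.6, 1.3, 1.7]
opening: 0.006
finger_force: 0.7
```

Emit:
step_arm(
  steps=[
    [0, 0, 0.3, 0, 0, 0, 1],
    [0, 0, 0.3, 0, 0, 0, 1],
    [0, 0, 0.3, 0, 0, 0, 1],
    [0, 0, 0.2, 0, 0, 0, 1],
    [0, 0, 0, 0, 0, 0, 1],
  ],
)

```text
clock: 10.05
tool_pos: [0.5662, -0.1057, 0.2979]
eef_rot: [1.0, -0.0, 0.0, 0.0]
contact_force: [-0.5, 1.1, 8.2]
opening: 0.008
finger_force: 4.3
```

Tips are at 0.281 with 8 N, so the pin is about home. I'll press slightly more, then lift and look.

Emit:
step_arm(
  steps=[
    [0, 0, 0.15, 0, 0, 0, 1],
    [0, 0, 0, 0, 0, 0, 1],
  ],
)

```text
clock: 10.3
tool_pos: [0.5663, -0.1057, 0.2978]
eef_rot: [1.0, -0.0, 0.001, 0.0]
contact_force: [-3.7, 0.9, 17.7]
opening: 0.004
finger_force: 8.7
```

Emit:
step_arm(
  steps=[
    [0, 0, -3, 0, 0, 0, 1],
    [0, 0, -5, 0, 0, 0, 1],
    [0, 0, -5, 0, 0, 0, 1],
    [-6, -5, 0, 0, 0, 0, 1],
    [-6, -5, 0, 0, 0, 0, 1],
    [-2, -5, 0, 0, 0, 0, 1],
    [0, 0, 0, 0, 0, 0, 1],
  ],
)

```text
clock: 11.18
tool_pos: [0.4479, 0.0277, 0.4256]
eef_rot: [1.0, 0.003, -0.001, -0.0]
contact_force: [0.9, -0.3, 0.6]
opening: 0.007
finger_force: 0.0
```

Run:
```python
from plant import r
from h import *
S={n:r.snapshot(n) for n in("scene","side")}
for n,b in(("scene",(255,160,295,200)),("side",(305,130,335,165))):
    for z in(.2805,.3025):
        p=np.linalg.inv(np.array(S[n]["cam_to_world"]))@[.568,-.108,z-.006,1];print(n,z,(p[:2]/p[2]*S[n]["fx"]+[S[n]["cx"],S[n]["cy"]]).round(1))
    print(blobs(dark(S[n]["pixels"]),b))
ims=[S["side"]["pixels"][120:230,250:360],S["scene"]["pixels"][160:240,240:320]]
cv2.imwrite("pics/c4.png",np.hstack([cv2.resize(i,(400,400),interpolation=2) for i in ims])[:,:,::-1])
print(r.get_state()["contact_force"])
```

```text
scene 0.2805 [270.1 180.3]
scene 0.3025 [269.6 175.1]
[([270.6, 180.1], [267, 177, 9, 7, 51])]
side 0.2805 [319.  148.6]
side 0.3025 [318.9 142.7]
[([333.0, 140.2], [332, 134, 3, 13, 36]), ([318.8, 148.9], [314, 145, 10, 8, 58])]
[ 0.72308159 -0.64832028 -0.17977498]
```

View pics/c4.png

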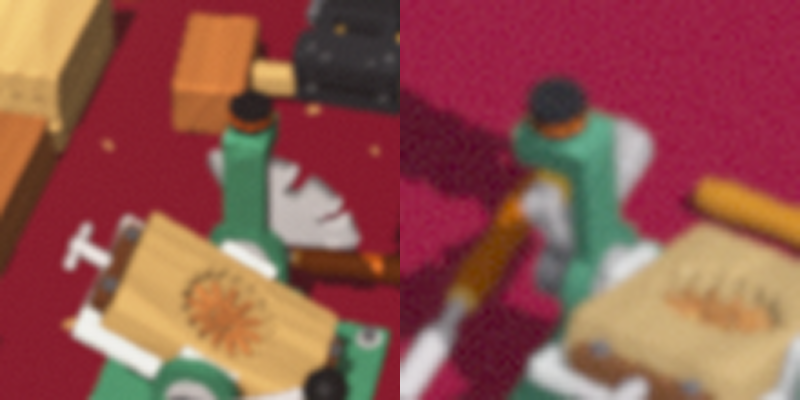

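The knob sits on the guide block at the home height in both views. The two unmarked notches are visible on the robot's side of the pin, so it is in the yellow one. Handing in.

```bash
python3 -c "
from plant import r
print(r.finish_job())"
```

```text
the job is handed in; nothing more can be done
None
```

The job is handed in: the cradle is tipped about 30° towards the robot, the lock pin is fully home in the yellow-marked notch, and the gripper is clear; the hand-in gave no verdict.

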